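# Set the hot plate four clicks up from off and start it

## Robot

A 6-joint arm with a two-finger parallel gripper is mounted at the origin on the work surface. World frame = base frame: x ahead of the robot, y to its left, z up, the work surface at z = 0. Lengths are in m, angles in rad, forces in N, time in s.
With the tool pointing down it reaches from about 0.35 to 0.85 m from the base axis. Payload 8.1 kg.
Tool frame: the origin (TCP) lies midway between the tips of the shut fingers; the grasp point (between the pads) lies 19 mm behind it; z points along the fingers, y is the line along which they close (so a half turn about z gives the same grasp; the last joint's range is limited). The gripper opens to 93 mm and grips with 3 to 60 N. Pads are 15 mm wide; open, the fingers measure 128 mm over their backs; the gripper's body (75 mm by 188 mm) begins 65 mm behind the grasp point.
Start: joints at [-1.206, 0.13, 1.488, -0, 1.523, -0.085], TCP at [0.261, -0.54, 0.219] pointing down, gripper open.
Joint ranges: [-2.96, 2.96], [-0.89, 2.26], [0.02, 2.5], [-1.34, 4.48], [0, 2.73], [-2.66, 2.66]. Speed limits (rad/s): [2.39, 2.39, 2.79, 3.14, 3.14, 3.14].

## Interface

Orientations are given as a rotation vector (axis times angle).
In Python, from plant import robot, cams gives the robot as it stands. The module is installed in compiled form; this text tells all that it offers.
- The arm moves only by the tool play_rows, never from a script. Its arguments are lists of equal length, an entry for each row: "slide": the shift along the tool's x, y, z scaled (see below), a list of three; "twist": the turn, a rotation vector about the tool's x, y, z scaled (see below), a list of three. A call has exactly 8 rows; each row shifts and turns the commanded pose from where the row before left it, along the tool's axes as they then stand; what a row does not reach is not made up. The controller multiplies each number of a shift by 25 cm and each number of a turn by 60 degrees. A row lasts 1/10 s, in which the tool goes at most 50 mm and 8.59 degrees, less where a joint would pass 70% of its speed; a pose out of reach is approached as far as the arm can. A call with a number of a shift or a turn outside -1 to 1 is refused whole. A call with a gripper value outside its range is refused whole. "fingers" is the closure, from -1 (fully open) to 1 (shut), set as the call begins (left out, the last holds). The fingers move at their own pace and stop on an object; "force" is the grip in N (left out, the last holds). Time passes only in rows, so rows that do not move let the fingers close, or fill a call up. It gives the time, the measured TCP pose, the force, the opening and the grip force at its end, in the units of the state.
- robot.read_state(): the state, without advancing time (a new reading comes with each control period).
- cams.read_camera(name): name is "side" or "top" or "wrist"; returns (picture, depth): 400x640x3 uint8, red, green, blue; 400x640 float32, m along the optical axis (not along the pixel's ray), 0 where there is no reading.
- cams.get_calibration(name): a dict with "fx", "fy", "cx", "cy" (pixels), "world_from_camera" (4x4, takes a point from camera to world coordinates). Camera axes: x right, y down, z forward; pixel columns grow to the right and rows downward; lengths in m; the calibration is good to about 2 mm. A picture is of the moment at which its call begins: read the wrist's pose just before it. get_calibration takes no time and is no camera call; for the wrist camera it gives the pose at the moment of the call.
- robot.close_job(): hands the job in; it is judged then, once.
The state is a dict: "t": time; "q": joint angles; "dq": joint speeds; "joint_torque": joint torques, N m; "tool_pos": TCP position; "orientation": TCP orientation; "force": force on the tool from outside, world axes, zero at the start; "wrist_torque": the same for the moment, N m; "opening": finger opening in m; "gripper_force": force on a finger pad.
Only numpy, scipy, OpenCV 4.12 (cv2) and the standard library are available. Lean on these libraries where they do the work, as an engineer would, in place of code of your own. Each camera call takes 0.05 s, during which the arm holds its last target. There are 200 camera calls.

## Task

The flask on the laboratory hot plate has to be warmed at the fourth heat setting, and the click-stop dial now stands at off. With a fingertip, gently push the dial's orange fin round clockwise (seen from above) exactly four clicks, never on to a fifth; then press the green start button all the way down, let it come back up and move clear. Do not grip the dial and leave the glassware and everything else where it stands.

Things in the scene. Friction and masses are not known exactly. Their poses are not given: they have to be found in the camera images.
- hotplate: The white laboratory hot plate, 280 mm (its x) by 400 mm (its y), fixed to the bench; origin at the centre of its underside. Its flat top is 70 mm above the origin. On its left (+y) half is a round black heating plate, 176 mm across and 10 mm high, where the flask stands; on its right (-y) half is the grey control deck with the dial, the start button and a spare stopper. The control deck's layout is fixed in this frame: dial axis at (-40, -110) mm, button at (70, -50) mm.
- dial_centre (a point): Centre of the dial's flat top face, on the dial's vertical axis, 86 mm above the bench. The dial is a black disc 96 mm across, 16 mm high above the deck. It turns on the vertical axis and cannot be lifted.
- dial_fin (a point): Top centre of the orange fin that stands on the dial and turns with it, 34 mm from the dial's axis. The fin is an upright block 24 mm long along the radius (from 22 to 46 mm from the axis), 12 mm thick across it and 23 mm high above the dial's top face. At off it points to the small green dot on the deck (150 degrees counter-clockwise from the hot plate's +x, seen from above).
- heat_dial (a joint): Angle of the dial in rad, 0 at off (where it starts), growing clockwise seen from above. Click stops lie every 0.5236 rad (30 degrees): 0, 0.524, 1.047, 1.571, 2.094 (the fourth click) and so on to 4.71. Between stops it resists with up to about 0.13 N m (about 4 to 6 N at the fin); past half way it snaps forward by itself into the next stop and stays. A limit stop lies just behind off.
- start_top (a point): Centre of the top of the green start button (28 mm across, in a black housing) on the control deck.
- start (a joint): How far the start button is pressed in m: 0 up, 0.006 fully down, which takes about 5 N. A spring returns it.
- flask: Stoppered conical glass flask on the heating plate, 80 mm across the foot, 128 mm high, loose; origin at the centre of its underside. To be left alone.
- stopper: Loose spare cork stopper, 36 mm across, 32 mm high, standing on the control deck beyond the dial; origin at the centre of its underside. To be left alone.
- steel_mug: Steel mug, 84 mm across, 110 mm high, on the bench; origin at the centre of its underside. To be left alone.
- beaker: Glass beaker, 70 mm across, 95 mm high, on the bench; origin at the centre of its underside. To be left alone.
- reagent_jar: Amber jar with a blue cap, 68 mm across, 110 mm high, on the bench; origin at the centre of its underside. To be left alone.
- cylinder: Glass measuring cylinder on a blue foot 64 mm across, 185 mm high, on the bench; origin at the centre of its underside. To be left alone.
- wash_bottle: White bottle with a red cap, 60 mm across, 140 mm high, on the bench; origin at the centre of its underside. To be left alone.

How it is judged:
On the way, in this order (a step that is already met when the one before it is completed fails the run):
1. the dial rests at the fourth click (value of joint heat_dial between 1.93732 and 2.25147 rad and velocity of joint heat_dial between -0.2 and 0.2 rad/s), for 0.3 s.
2. the start button is pressed down (at least 4.5 of 6 mm) with the dial at the fourth click (value of joint heat_dial between 1.93732 and 2.25147 rad and value of joint start above 0.0045 m), for 0.05 s.
3. the start button is up again (value of joint start below 0.0015 m), for 0.2 s.
At the end, for the whole second after the job is handed in: The dial rests at the fourth click from off (2.094 rad, within 0.157 rad), the start button has been pressed after that and is up again (within 1.5 mm), and every loose thing stands upright within 20 mm of where it was (value of joint heat_dial between 1.93732 and 2.25147 rad and value of joint start below 0.0015 m and velocity of joint heat_dial between -0.1 and 0.1 rad/s and angle between each of flask, stopper, steel_mug, beaker, reagent_jar, cylinder, wash_bottle's own z axis and vertical below 0.1 rad and distance of each of flask, stopper, steel_mug, beaker, reagent_jar, cylinder, wash_bottle from where it was at the start of the episode below 0.02 m); the robot touches nothing.
It fails at once if the dial is turned on past the fourth click into the fifth (beyond 2.39 rad) (value of joint heat_dial above 2.39 rad).
It fails at once if the start button is pressed (more than 3 mm) before the dial is at the fourth click (value of joint start above 0.003 m and not (value of joint heat_dial between 1.93732 and 2.25147 rad)).
It fails at once if the fingers push or squeeze the hot plate, its dial or its button with more than 30 N (contact force between the fingers and hotplate above 30 N).
It fails at once if a loose thing is shoved, lifted (20 mm) or tipped (distance of any of flask, stopper, steel_mug, beaker, reagent_jar, cylinder, wash_bottle from where it was at the start of the episode above 0.02 m or angle between any of flask, stopper, steel_mug, beaker, reagent_jar, cylinder, wash_bottle's own z axis and vertical above 0.35 rad).
It also fails if it takes over 54 s, if anything falls off the work surface, if the arm or the gripper's body presses on something with over 40 N, if the wrist force passes 120 N, or if a joint passes its speed limit or range.

## Working session

There is one attempt and no reset: what is moved stays moved. The work goes in short steps, Python scripts to look and compute and a tool call to move; the robot and the scene stay as the last step left them, time stands still between calls to the robot, and variables do not carry over. Pictures are saved under pics/ and viewed, at most 10 in all, crops included, and the job is handed in when it is done.

Besides the shell and the picture viewer there is one more tool, called as name(argument=value, ...) on one line, values as JSON. play_rows: Moves the arm, as the interface text tells. Shifts and turns lie within -1 to 1; 1 stands for 25 cm of shift or 60 degrees of turn. Its arguments: {"type":"object","properties":{"slide":{"type":"array"},"twist":{"type":"array"},"fingers":{"type":"number"},"force":{"type":"number"}},"required":["slide","twist"]}

```bash
mkdir -p pics
python3 - <<'E'
from plant import robot,cams
import cv2,numpy as np
s=robot.read_state();print(s['t'],s['tool_pos'],s['orientation'],s['opening'])
for n in['top','side']:
    p,d=cams.read_camera(n);c=cams.get_calibration(n);np.savez(n+'.npz',p=p,d=d,**c)
    cv2.imwrite(f'pics/{n}0.png',p[:,:,::-1]);print(n,c)
E
```

```text
0.0 [ 0.26069    -0.53977302  0.21760437] [-3.06071185e+00 -7.00216483e-01  3.77431812e-04] 0.09269090792309323
top {'fx': 451.3483624041248, 'fy': 451.3483624041248, 'cx': 314.6584866179848, 'cy': 198.12271569638068, 'world_from_camera': array([[-0.025501  , -0.99349868,  0.11095079,  0.46776068],
       [-0.99962327,  0.02646897,  0.00725993,  0.0062214 ],
       [-0.01014949, -0.11072386, -0.99379938,  1.3375405 ],
       [ 0.        ,  0.        ,  0.        ,  1.        ]])}
side {'fx': 416.97668761287616, 'fy': 416.97668761287616, 'cx': 314.45214851261176, 'cy': 205.61378396291116, 'world_from_camera': array([[ 0.96643914, -0.19386386,  0.16855916,  0.44393523],
       [-0.25662032, -0.69816082,  0.66836928, -0.71368304],
       [-0.01189125, -0.68919393, -0.72447934,  0.87940307],
       [ 0.        ,  0.        ,  0.        ,  1.        ]])}
```

View pics/top0.png

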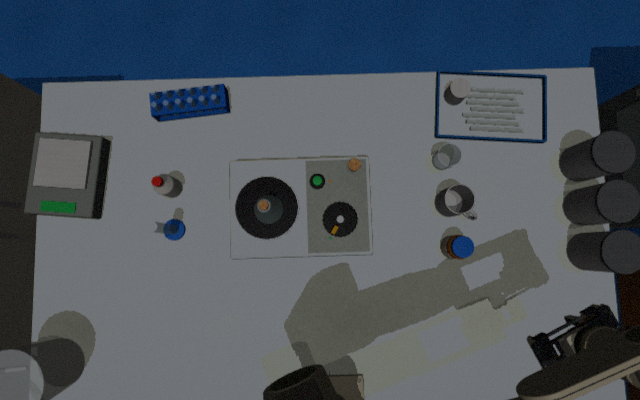

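View pics/side0.png

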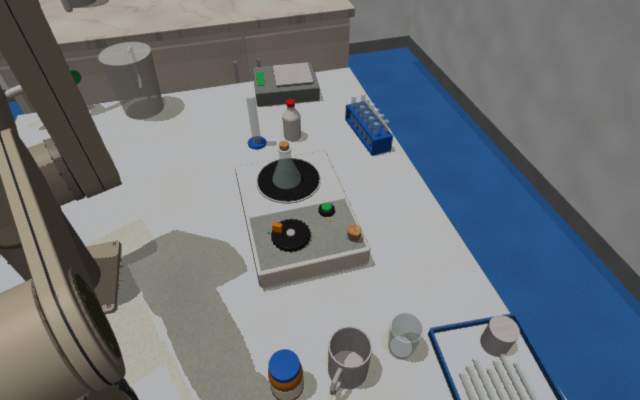

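The top view shows the hot plate at columns 229-372 and rows 157-258. On it are the dial at about (340,219), the fin at (335,230), the button at (317,181), the stopper at (354,165) and the flask at (266,207). The mug, beaker and jar stand to the right at columns 440-475. The side view agrees: dial (291,235), fin (277,228), button (327,210).

```bash
cat > h.py <<'E'
import numpy as np,cv2
from scipy.spatial.transform import Rotation as R
def ray(c,u,v,z):
    T=c['world_from_camera'];d=T[:3,:3]@[(u-c['cx'])/c['fx'],(v-c['cy'])/c['fy'],1];o=T[:3,3]
    return o+d*(z-o[2])/d[2]
def cent(mask,box):
    u0,v0,u1,v1=box;m=np.zeros(mask.shape,np.uint8);m[v0:v1,u0:u1]=mask[v0:v1,u0:u1]
    n,l,st,ce=cv2.connectedComponentsWithStats(m)
    i=1+np.argmax(st[1:,4]);return ce[i],st[i]
E
python3 - <<'E'
from h import *
B={'top':dict(fin=(325,222,345,240),btn=(305,170,330,192),dial=(318,198,362,241),stop=(342,152,366,174)),
   'side':dict(fin=(268,218,286,236),btn=(315,200,340,218),dial=(266,214,316,254),stop=(342,220,366,244))}
for n in B:
    c=np.load(n+'.npz');p=c['p'];h=cv2.cvtColor(p,cv2.COLOR_RGB2HSV)
    H,S,V=[h[...,i].astype(int) for i in range(3)]
    orange=((H<22)&(S>120)&(V>60)).astype(np.uint8); green=((H>45)&(H<85)&(S>120)&(V>50)).astype(np.uint8)
    dark=(V<50).astype(np.uint8)
    for k,m,z in[('fin',orange,.10),('btn',green,.085),('dial',dark,.086),('stop',orange,.095)]:
        try:
            ce,st=cent(m,B[n][k])
            if k=='dial':
                mm=np.zeros_like(m);u0,v0,u1,v1=B[n][k];mm[v0:v1,u0:u1]=m[v0:v1,u0:u1]
                cs=max(cv2.findContours(mm,0,2)[0],key=cv2.contourArea);e=cv2.fitEllipse(cv2.convexHull(cs));print(e);ce=e[0]
            print(n,k,ce.round(1) if k!='dial' else ce,st,ray(c,*ce,z).round(4), 'depth',c['d'][int(ce[1]),int(ce[0])])
        except Exception as ex: print(n,k,ex)
c=np.load('top.npz');p=c['p']
V=p.min(2)
crop=cv2.resize(p[145:270,220:385],None,fx=4.8,fy=4.8,interpolation=cv2.INTER_CUBIC)
cv2.imwrite('pics/crop.png',np.clip(crop[:,:,::-1]*1.6,0,255).astype(np.uint8))
E
```

```text
top fin [334.3 229.3] [331 225   7  10  34] [ 0.5187 -0.0362  0.1   ] depth 1.2240752
top btn [316.8 180.3] [312 176  10  10  77] [0.6578 0.008  0.085 ] depth 1.2595626
((339.61212158203125, 218.76036071777344), (34.51652145385742, 34.99184799194336), 60.0483283996582)
top dial (339.61212158203125, 218.76036071777344) [322 202  36  35 856] [ 0.548  -0.0524  0.086 ] depth 1.2473274
top stop [354.  164.3] [348 159  13  12 114] [ 0.6984 -0.097   0.095 ] depth 1.2487248
side fin [277. 227.] [272 222  11  11  96] [ 0.5177 -0.0404  0.1   ] depth 1.0175039
side btn [326.1 206.9] [321 203  11   9  81] [0.657  0.0067 0.085 ] depth 1.0866259
((290.6300354003906, 235.14654541015625), (31.761594772338867, 39.06389236450195), 85.02310943603516)
side dial (290.6300354003906, 235.14654541015625) [271 219  40  33 840] [ 0.5462 -0.0631  0.086 ] depth 1.0222327
side stop [353.8 232.3] [348 225  13  16 165] [ 0.6959 -0.1028  0.095 ] depth 1.0133401
```

View pics/crop.png

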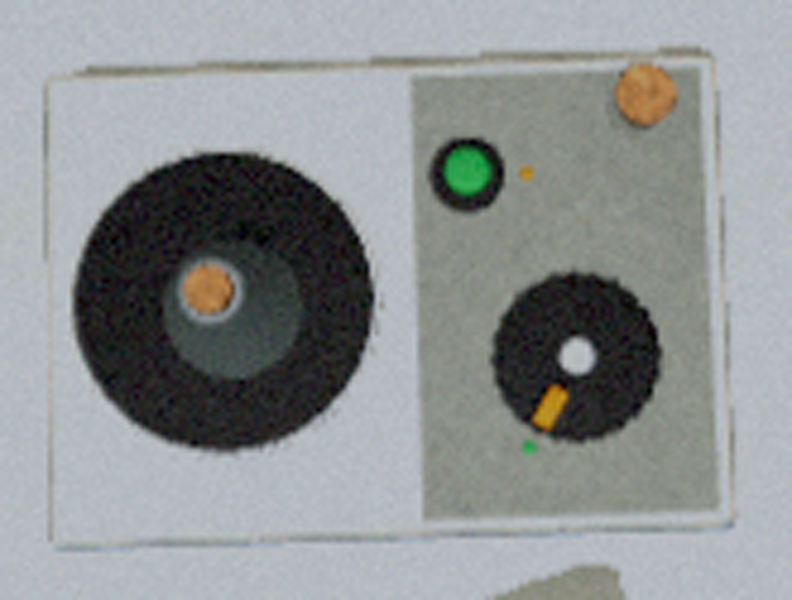

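The crop shows the hub at about (340.2,219.0) px, the fin pointing at the green dot, and the button at (316.8,180.5). These give:
- **Dial axis:** D ≈ (0.5475, -0.054).
- **Button:** ≈ (0.6577, 0.0075). The 126 mm separation matches the given 125 mm, and yaw is about 0.5°.

I'll push with shut fingers, turning the tool with the fin. First comes the approach.

```bash
cat >> h.py <<'E'
D=np.array([.5475,-.054])
def plan(x,y,z,ydir,n):
    "rows (scaled) from measured pose to the target with tool down, tool y at ydir degrees; eased over n rows"
    from plant import robot
    s=robot.read_state();p=np.array(s['tool_pos']);M=R.from_rotvec(s['orientation'])
    a=np.radians(ydir);ty=np.array([np.cos(a),np.sin(a),0]);tz=np.array([0,0,-1.]);G=R.from_matrix(np.c_[np.cross(ty,tz),ty,tz])
    tw=np.round((M.inv()*G).as_rotvec()/n/np.radians(60),4)
    print('t',s['t'],'pos',p.round(4),'twist/row',tw)
    g=np.array([x,y,z])
    for i in range(n):
        d=np.round(M.inv().apply(g-p)/(n-i)/.25,3);p=p+M.apply(d*.25);M=M*R.from_rotvec(tw*np.radians(60))
        print(d.tolist(),end=',')
    print('end',p.round(4))
E
python3 -c "
from h import *
plan(.5005,-.0684,.17,60.7,16)"
```

```text
t 0.1 pos [ 0.2607 -0.5398  0.2177] twist/row [-0.000e+00 -1.000e-04 -1.301e-01]
[0.105, -0.08, 0.012],[0.115, -0.065, 0.012],[0.123, -0.049, 0.012],[0.128, -0.032, 0.012],[0.132, -0.014, 0.012],[0.132, 0.004, 0.012],[0.13, 0.022, 0.012],[0.126, 0.04, 0.012],[0.12, 0.056, 0.012],[0.111, 0.072, 0.012],[0.1, 0.087, 0.012],[0.087, 0.099, 0.012],[0.073, 0.11, 0.012],[0.058, 0.119, 0.012],[0.041, 0.126, 0.012],[0.023, 0.13, 0.012],end [ 0.5004 -0.0685  0.1699]
```

play_rows(slide=[[0.105, -0.08, 0.012], [0.115, -0.065, 0.012], [0.123, -0.049, 0.012], [0.128, -0.032, 0.012], [0.132, -0.014, 0.012], [0.132, 0.004, 0.012], [0.13, 0.022, 0.012], [0.126, 0.04, 0.012]], twist=[[0, 0, -0.13], [0, 0, -0.13], [0, 0, -0.13], [0, 0, -0.13], [0, 0, -0.13], [0, 0, -0.13], [0, 0, -0.13], [0, 0, -0.13]], fingers=1, force=20)

```text
t: 0.9
tool_pos: [0.381, -0.3033, 0.1941]
orientation: [-2.25, -2.191, -0.0]
force: [-0.4, -0.5, 0.4]
opening: 0.0334
gripper_force: 0.0
```

play_rows(slide=[[0.12, 0.056, 0.012], [0.111, 0.072, 0.012], [0.1, 0.087, 0.012], [0.087, 0.099, 0.012], [0.073, 0.11, 0.012], [0.058, 0.119, 0.012], [0.041, 0.126, 0.012], [0.023, 0.13, 0.012]], twist=[[0, 0, -0.13], [0, 0, -0.13], [0, 0, -0.13], [0, 0, -0.13], [0, 0, -0.13], [0, 0, -0.13], [0, 0, -0.13], [0, 0, -0.13]])

```text
t: 1.7
tool_pos: [0.5012, -0.0678, 0.1701]
orientation: [-0.789, -3.04, 0.0]
force: [0.2, 0.8, -1.5]
opening: 0.0005
gripper_force: 0.0
```

Run:
```python
from h import *
from plant import robot,cams
p,d=cams.read_camera('wrist');cv2.imwrite('pics/w1.png',p[:,:,::-1])
s=robot.read_state();print(s['orientation'],s['opening'],s['force'])
plan(.5005,-.0684,.17,60.7,1)
c=cams.get_calibration('wrist');print(c)
```

```text
[-0.77372049 -3.0441008  -0.00433052] 0.0003643091011907467 [-1.014917    2.88686365 -0.87242693]
t 1.75 pos [ 0.5025 -0.0639  0.1696] twist/row [ 0.0024 -0.0013  0.013 ]
[-0.002, -0.02, -0.002],end [ 0.5005 -0.0685  0.1701]
{'fx': 315.58052361472625, 'fy': 315.58052361472625, 'cx': 315.16032283676435, 'cy': 199.37098580864028, 'world_from_camera': array([[ 0.47683195,  0.85094461,  0.22028291,  0.44243255],
       [ 0.87898906, -0.46249269, -0.116098  , -0.03234907],
       [ 0.00308626,  0.2489855 , -0.96850229,  0.33633641],
       [ 0.        ,  0.        ,  0.        ,  1.        ]])}
```

View pics/w1.png

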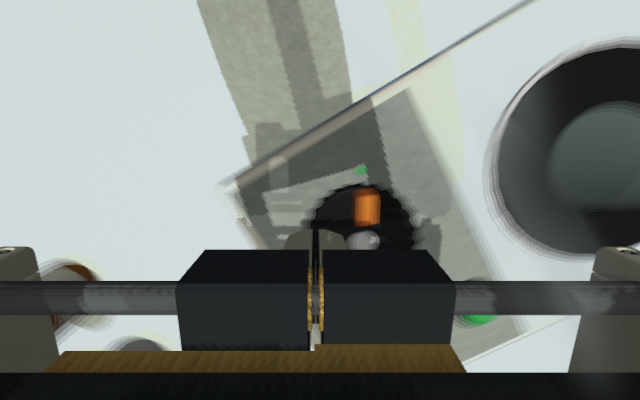

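The wrist view is slightly blurred because the arm was still settling. The tip at about (316,235) lies beside the fin at (367,207), on its counter-clockwise side, with free space below it. Next I'll settle, descend and check again.

play_rows(slide=[[0, 0, 0], [0, 0, 0.03], [0, 0, 0.05], [0, 0, 0.06], [0, 0, 0.05], [0, 0, 0.03], [0, 0, 0], [0, 0, 0]], twist=[[0, 0, 0], [0, 0, 0], [0, 0, 0], [0, 0, 0], [0, 0, 0], [0, 0, 0], [0, 0, 0], [0, 0, 0]])

```text
t: 2.55
tool_pos: [0.501, -0.0692, 0.1156]
orientation: [-0.798, -3.038, -0.0]
force: [0.8, 0.0, 0.2]
opening: 0.0005
gripper_force: 0.0
```

Run:
```python
from h import *
from plant import robot,cams
c=cams.get_calibration('wrist');p,d=cams.read_camera('wrist')
cv2.imwrite('pics/w2.png',p[:,:,::-1]);np.savez('w2.npz',p=p,d=d,**c)
plan(.5005,-.0684,.094,60.7,2)
```

```text
t 2.6 pos [ 0.5014 -0.0693  0.1161] twist/row [ 0.0001  0.0003 -0.0011]
[0.002, 0.001, 0.044],[0.003, 0.0, 0.044],end [ 0.5004 -0.0685  0.0941]
```

View pics/w2.png

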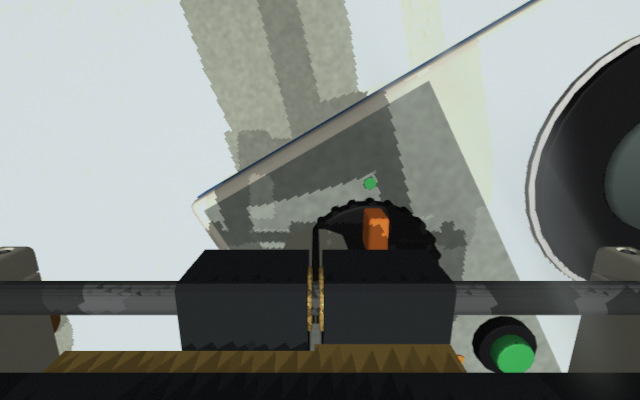

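The fin is at columns 362-389, just right of the fingers (edge at about column 348), with the green dot at (370,184). The approach is good, so I'll descend the rest and move up to the fin gently.

play_rows(slide=[[0.001, 0, 0.02], [0.001, 0, 0.03], [0.001, 0, 0.03], [0.001, 0, 0.008], [0, 0.008, 0], [0, 0.008, 0], [0, 0.008, 0], [0, 0.008, 0]], twist=[[0, 0, 0], [0, 0, 0], [0, 0, 0], [0, 0, 0], [0, 0, 0], [0, 0, 0], [0, 0, 0], [0, 0, 0]])

```text
t: 3.4
tool_pos: [0.5045, -0.0616, 0.094]
orientation: [0.798, 3.038, 0.0]
force: [0.2, 0.0, 0.1]
opening: 0.0005
gripper_force: 0.0
```

play_rows(slide=[[0, 0.004, 0], [0, 0.004, 0], [0, 0.004, 0], [0, 0.004, 0], [0, 0, 0], [0, 0, 0], [0, 0, 0], [0, 0, 0]], twist=[[0, 0, 0], [0, 0, 0], [0, 0, 0], [0, 0, 0], [0, 0, 0], [0, 0, 0], [0, 0, 0], [0, 0, 0]])

```text
t: 4.2
tool_pos: [0.506, -0.0583, 0.0937]
orientation: [0.798, 3.039, 0.0]
force: [0.5, -0.1, 0.1]
opening: 0.0009
gripper_force: 0.0
```

play_rows(slide=[[0.005, 0.007, 0], [0.005, 0.007, 0], [0.005, 0.007, 0], [0.005, 0.007, 0], [0, 0, 0], [0, 0, 0], [0, 0, 0], [0, 0, 0]], twist=[[0, 0, 0.05], [0, 0, 0.05], [0, 0, 0.05], [0, 0, 0.05], [0, 0, 0], [0, 0, 0], [0, 0, 0], [0, 0, 0]])

```text
t: 5.0
tool_pos: [0.5057, -0.0499, 0.0936]
orientation: [-1.11, -2.939, 0.0]
force: [-0.5, -2.7, 0.9]
opening: 0.0004
gripper_force: 1.4
```

play_rows(slide=[[0.005, 0.007, 0], [0.005, 0.007, 0], [0.005, 0.007, 0], [0, 0, 0], [0, 0, 0], [0, 0, 0], [0, 0, 0], [0, 0, 0]], twist=[[0, 0, 0.05], [0, 0, 0.05], [0, 0, 0.05], [0, 0, 0], [0, 0, 0], [0, 0, 0], [0, 0, 0], [0, 0, 0]])

```text
t: 5.8
tool_pos: [0.5068, -0.0433, 0.0936]
orientation: [1.338, 2.843, 0.0]
force: [-0.3, -0.1, 0.3]
opening: 0.0006
gripper_force: 0.0
```

```bash
cat >> h.py <<'E'
def fin(name='top'):
    "fin's dial angle (deg cw from off) from the orange blob, ray to mid-height, about D"
    from plant import cams
    c=cams.get_calibration(name);p,_=cams.read_camera(name);h=cv2.cvtColor(p,cv2.COLOR_RGB2HSV).astype(int)
    m=((h[...,0]<22)&(h[...,1]>120)&(h[...,2]>60)).astype(np.uint8)
    box=dict(top=(320,200,360,240),side=(266,208,318,252))[name]
    try:
        ce,st=cent(m,box)
    except ValueError: print(name,'fin not seen');return
    w=ray(c,*ce,.105)[:2]-D
    print(name,ce.round(1),'area',st[4],'r',np.hypot(*w).round(4),'dial',(150.5-np.degrees(np.arctan2(w[1],w[0]))).round(1))
    return p
E
python3 -c "
from h import *
from plant import robot
a=fin('top');b=fin('side')
if a is not None: cv2.imwrite('pics/t3.png',cv2.resize(np.hstack([a[145:270,260:385],b[170:295,230:355]]),None,fx=3,fy=3)[:,:,::-1])
s=robot.read_state();print(s['t'],s['tool_pos'],s['force'])"
```

```text
top fin not seen
side [282.  222.9] area 62 r 0.0249 dial 21.2
5.9 [ 0.50680988 -0.04327284  0.09365631] [-0.07187562 -0.38302949 -0.52120911]
```

The force dropped to zero, so the first click is done at a tool rotation of 21°. The side view shows the fin moved, partly hidden. I'll push on towards the second click.

play_rows(slide=[[0.004, 0.0075, 0], [0.004, 0.0075, 0], [0.004, 0.0075, 0], [0.0047, 0.0072, 0], [0.0047, 0.0072, 0], [0.0047, 0.0072, 0], [0, 0, 0], [0, 0, 0]], twist=[[0, 0, 0.05], [0, 0, 0.05], [0, 0, 0.05], [0, 0, 0.05], [0, 0, 0.05], [0, 0, 0.05], [0, 0, 0], [0, 0, 0]])

```text
t: 6.7
tool_pos: [0.5125, -0.032, 0.0936]
orientation: [-1.764, -2.599, 0.001]
force: [-1.1, -2.0, 0.7]
opening: 0.0005
gripper_force: 0.8
```

play_rows(slide=[[0.0047, 0.0072, 0], [0.0047, 0.0072, 0], [0.0047, 0.0072, 0], [0.0047, 0.0072, 0], [0, 0, 0], [0, 0, 0], [0, 0, 0], [0, 0, 0]], twist=[[0, 0, 0.05], [0, 0, 0.05], [0, 0, 0.05], [0, 0, 0.05], [0, 0, 0], [0, 0, 0], [0, 0, 0], [0, 0, 0]])

```text
t: 7.5
tool_pos: [0.5182, -0.0254, 0.0937]
orientation: [2.027, 2.4, 0.0]
force: [-0.2, -0.0, -0.2]
opening: 0.0006
gripper_force: 0.0
```

```bash
python3 -c "
from h import *
from plant import robot
b=fin('side');fin('top')
s=robot.read_state();M=R.from_rotvec(s['orientation']);p=s['tool_pos']
print(s['t'],s['force'],'P in tool',M.inv().apply(np.r_[p[:2]-D,0]).round(4),'ydir',np.degrees(np.arctan2(*M.as_matrix()[[1,0],1])).round(1))"
```

```text
side [287.2 219.7] area 68 r 0.0261 dial 58.0
top fin not seen
7.6 [-0.07572604 -0.29530896  0.24112457] P in tool [ 0.0332 -0.0241 -0.    ] ydir 9.6
```

Second click done: the dial reads about 58° in the side view and the force is zero. On to the third.

play_rows(slide=[[0.005, 0.0072, 0], [0.005, 0.0072, 0], [0.005, 0.0072, 0], [0.005, 0.0072, 0], [0.0047, 0.0072, 0], [0.0047, 0.0072, 0], [0, 0, 0], [0, 0, 0]], twist=[[0, 0, 0.05], [0, 0, 0.05], [0, 0, 0.05], [0, 0, 0.05], [0, 0, 0.05], [0, 0, 0.05], [0, 0, 0], [0, 0, 0]])

```text
t: 8.4
tool_pos: [0.5284, -0.0176, 0.0935]
orientation: [-2.377, -2.054, 0.001]
force: [-2.4, 0.6, 0.7]
opening: 0.0004
gripper_force: 1.0
```

play_rows(slide=[[0.0047, 0.0072, 0], [0.0047, 0.0072, 0], [0.0047, 0.0072, 0], [0.0047, 0.0072, 0], [0, 0, 0], [0, 0, 0], [0, 0, 0], [0, 0, 0]], twist=[[0, 0, 0.05], [0, 0, 0.05], [0, 0, 0.05], [0, 0, 0.05], [0, 0, 0], [0, 0, 0], [0, 0, 0], [0, 0, 0]])

```text
t: 9.2
tool_pos: [0.5367, -0.0147, 0.0937]
orientation: [2.579, 1.793, 0.0]
force: [0.2, -0.5, 0.2]
opening: 0.0006
gripper_force: 0.0
```

```bash
python3 -c "
from h import *
from plant import robot
b=fin('side');fin('top')
s=robot.read_state();M=R.from_rotvec(s['orientation']);p=s['tool_pos']
print(s['t'],s['force'],'P in tool',M.inv().apply(np.r_[p[:2]-D,0]).round(4),'ydir',np.degrees(np.arctan2(*M.as_matrix()[[1,0],1])).round(1))"
```

```text
side [294.1 219.7] area 73 r 0.0266 dial 96.2
top fin not seen
9.3 [ 0.21868612  1.10095832 -0.32277325] P in tool [ 0.0331 -0.0238 -0.    ] ydir -20.4
```

Third click done. The fourth gets the same motion, stopping at the same margin.

play_rows(slide=[[0.005, 0.0072, 0], [0.005, 0.0072, 0], [0.005, 0.0072, 0], [0.005, 0.0072, 0], [0.0047, 0.0072, 0], [0.0047, 0.0072, 0], [0, 0, 0], [0, 0, 0]], twist=[[0, 0, 0.05], [0, 0, 0.05], [0, 0, 0.05], [0, 0, 0.05], [0, 0, 0.05], [0, 0, 0.05], [0, 0, 0], [0, 0, 0]])

```text
t: 10.1
tool_pos: [0.5493, -0.0131, 0.0935]
orientation: [-2.827, -1.369, 0.001]
force: [-2.0, 0.8, 1.0]
opening: 0.0004
gripper_force: 1.1
```

play_rows(slide=[[0.0047, 0.0072, 0], [0.0047, 0.0072, 0], [0.0047, 0.0072, 0], [0.0047, 0.0072, 0], [0, 0, 0], [0, 0, 0], [0, 0, 0], [0, 0, 0]], twist=[[0, 0, 0.05], [0, 0, 0.05], [0, 0, 0.05], [0, 0, 0.05], [0, 0, 0], [0, 0, 0], [0, 0, 0], [0, 0, 0]])

```text
t: 10.9
tool_pos: [0.558, -0.0147, 0.0937]
orientation: [2.956, 1.065, 0.0]
force: [-0.3, -0.1, 0.8]
opening: 0.0002
gripper_force: 0.0
```

```bash
python3 -c "
from h import *
from plant import robot
b=fin('side');fin('top')
s=robot.read_state();M=R.from_rotvec(s['orientation']);p=s['tool_pos']
print(s['t'],s['force'],'P in tool',M.inv().apply(np.r_[p[:2]-D,0]).round(4),'ydir',np.degrees(np.arctan2(*M.as_matrix()[[1,0],1])).round(1))"
```

```text
side [300.1 222.1] area 88 r 0.0297 dial 131.0
top fin not seen
11.0 [ 0.33068063  0.06396832 -0.06850911] P in tool [ 0.0332 -0.0236 -0.    ] ydir -50.4
```

play_rows(slide=[[0, -0.016, 0], [0, -0.016, 0], [0, 0, -0.04], [0, 0, -0.06], [0, 0, -0.07], [0, 0, -0.07], [0, 0, -0.04], [0, 0, 0]], twist=[[0, 0, 0], [0, 0, 0], [0, 0, 0], [0, 0, 0], [0, 0, 0], [0, 0, 0], [0, 0, 0], [0, 0, 0]])

```text
t: 11.8
tool_pos: [0.5546, -0.0087, 0.1667]
orientation: [2.954, 1.063, 0.007]
force: [1.1, 0.2, 0.3]
opening: 0.0006
gripper_force: 0.0
```

```bash
python3 -c "
from h import *
from plant import robot
b=fin('side')
cv2.imwrite('pics/s4.png',cv2.resize(b[170:295,230:380],None,fx=4,fy=4)[:,:,::-1])
plan(.6577,.0073,.12,0,16)"
```

```text
side [299.9 222.2] area 92 r 0.0291 dial 131.0
t 11.85 pos [ 0.5538 -0.0086  0.1651] twist/row [ 0.0001 -0.0001 -0.0525]
[0.023, 0.013, 0.011],[0.022, 0.015, 0.011],[0.021, 0.016, 0.011],[0.02, 0.017, 0.011],[0.019, 0.018, 0.011],[0.018, 0.019, 0.011],[0.017, 0.02, 0.011],[0.016, 0.021, 0.012],[0.015, 0.022, 0.011],[0.013, 0.022, 0.012],[0.012, 0.023, 0.011],[0.011, 0.024, 0.012],[0.009, 0.024, 0.011],[0.008, 0.025, 0.012],[0.007, 0.026, 0.011],[0.005, 0.026, 0.012],end [0.6578 0.0072 0.12  ]
```

View pics/s4.png

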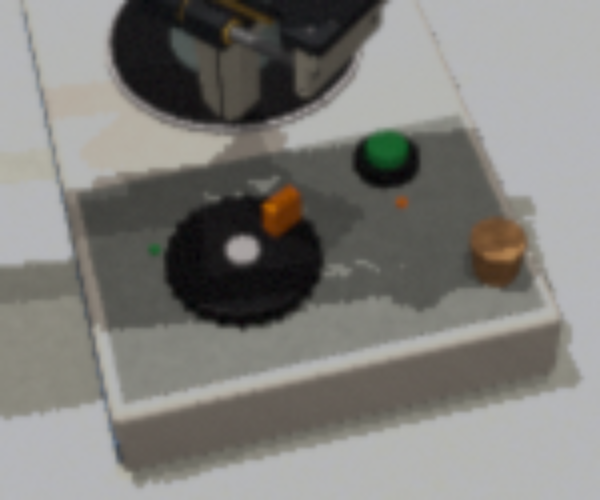

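The side view shows the fin up and to the right of the hub, at 45° in the image. That matches a dial angle of 120° (150° would show about 24°). The dial is at the fourth click and nothing else has been disturbed. Next is moving over the button.

play_rows(slide=[[0.023, 0.013, 0.011], [0.022, 0.015, 0.011], [0.021, 0.016, 0.011], [0.02, 0.017, 0.011], [0.019, 0.018, 0.011], [0.018, 0.019, 0.011], [0.017, 0.02, 0.011], [0.016, 0.021, 0.012]], twist=[[0, 0, -0.0525], [0, 0, -0.0525], [0, 0, -0.0525], [0, 0, -0.0525], [0, 0, -0.0525], [0, 0, -0.0525], [0, 0, -0.0525], [0, 0, -0.0525]])

```text
t: 12.65
tool_pos: [0.6045, -0.0003, 0.1399]
orientation: [-2.65, -1.685, 0.003]
force: [0.4, -0.7, -0.1]
opening: 0.0007
gripper_force: 0.0
```

play_rows(slide=[[0.015, 0.022, 0.011], [0.013, 0.022, 0.012], [0.012, 0.023, 0.011], [0.011, 0.024, 0.012], [0.009, 0.024, 0.011], [0.008, 0.025, 0.012], [0.007, 0.026, 0.011], [0.005, 0.026, 0.012]], twist=[[0, 0, -0.0525], [0, 0, -0.0525], [0, 0, -0.0525], [0, 0, -0.0525], [0, 0, -0.0525], [0, 0, -0.0525], [0, 0, -0.0525], [0, 0, -0.0525]])

```text
t: 13.45
tool_pos: [0.6563, 0.0074, 0.1168]
orientation: [-2.218, -2.222, 0.002]
force: [-0.5, 0.6, -0.7]
opening: 0.0002
gripper_force: 0.0
```

play_rows(slide=[[0, 0, 0], [0, 0, 0], [0, 0, 0], [0, 0, 0.02], [0, 0, 0.02], [0, 0, 0.02], [0, 0, 0], [0, 0, 0]], twist=[[0, 0, 0], [0, 0, 0], [0, 0, 0], [0, 0, 0], [0, 0, 0], [0, 0, 0], [0, 0, 0], [0, 0, 0]])

```text
t: 14.25
tool_pos: [0.6566, 0.0074, 0.103]
orientation: [-2.222, -2.22, 0.001]
force: [-0.1, 0.4, -0.2]
opening: 0.0004
gripper_force: 0.0
```

```bash
python3 -c "
from h import *
from plant import robot
b=fin('side');plan(.6577,.0073,.1,0,1)
c=np.load('side.npz');t=np.load('top.npz')
# button top height: depth at the button, both views
for n,u,v in(('s',326,207),('t',317,180)):
    q=c if n=='s' else t;T=q['world_from_camera'];d=np.median(q['d'][v-2:v+3,u-2:u+3]);print((T@[(u-q['cx'])/q['fx']*d,(v-q['cy'])/q['fy']*d,d,1])[:3].round(4))
cv2.imwrite('pics/s5.png',cv2.resize(b[150:275,230:380],None,fx=4,fy=4)[:,:,::-1])"
```

```text
side [300.  222.2] area 91 r 0.0292 dial 131.4
t 14.3 pos [0.6569 0.0074 0.1034] twist/row [-0.     -0.     -0.0005]
[-0.0, 0.003, 0.014],end [0.6577 0.0074 0.0999]
[ 0.6546 -0.0007  0.0927]
[0.6576 0.0075 0.0915]
```

View pics/s5.png

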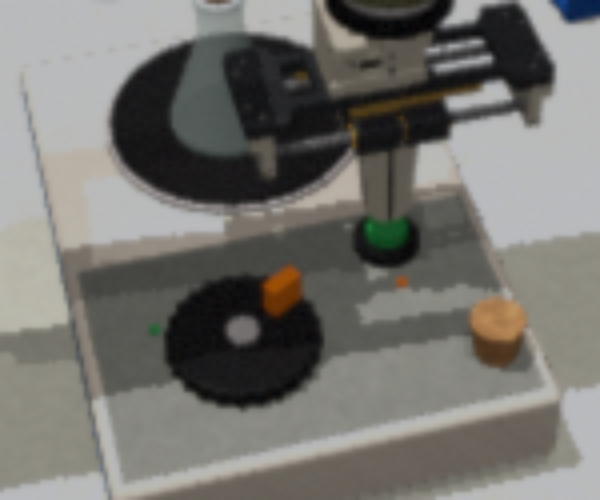

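The shut tip is centred over the green button at crop position (388,232), with its top at z≈0.092. The flask is well clear. I'll press slowly.

play_rows(slide=[[0, 0.002, 0.015], [0, 0, 0.015], [0, 0, 0.008], [0, 0, 0.008], [0, 0, 0.008], [0, 0, 0.006], [0, 0, 0.004], [0, 0, 0]], twist=[[0, 0, 0], [0, 0, 0], [0, 0, 0], [0, 0, 0], [0, 0, 0], [0, 0, 0], [0, 0, 0], [0, 0, 0]])

```text
t: 15.1
tool_pos: [0.6573, 0.0074, 0.0875]
orientation: [-2.222, -2.221, 0.0]
force: [-3.5, -0.0, 4.7]
opening: 0.0005
gripper_force: 2.1
```

play_rows(slide=[[0, 0, 0.004], [0, 0, 0.004], [0, 0, 0], [0, 0, 0], [0, 0, 0], [0, 0, 0], [0, 0, 0], [0, 0, 0]], twist=[[0, 0, 0], [0, 0, 0], [0, 0, 0], [0, 0, 0], [0, 0, 0], [0, 0, 0], [0, 0, 0], [0, 0, 0]])

```text
t: 15.9
tool_pos: [0.6576, 0.0074, 0.0863]
orientation: [2.222, 2.221, 0.0]
force: [-5.3, 0.5, 8.2]
opening: 0.0003
gripper_force: 4.3
```

play_rows(slide=[[0, 0, 0.004], [0, 0, 0.004], [0, 0, 0], [0, 0, 0], [0, 0, 0], [0, 0, 0], [0, 0, 0], [0, 0, 0]], twist=[[0, 0, 0], [0, 0, 0], [0, 0, 0], [0, 0, 0], [0, 0, 0], [0, 0, 0], [0, 0, 0], [0, 0, 0]])

```text
t: 16.7
tool_pos: [0.6577, 0.0074, 0.0861]
orientation: [2.221, 2.22, 0.001]
force: [-12.1, 0.7, 19.1]
opening: 0.0006
gripper_force: 9.9
```

```bash
python3 -c "
from h import *
b=fin('side')
cv2.imwrite('pics/s6.png',cv2.resize(b[180:240,290:370],None,fx=8,fy=8,interpolation=cv2.INTER_CUBIC)[:,:,::-1])"
```

```text
side [299.9 222.1] area 89 r 0.0293 dial 130.9
```

View pics/s6.png

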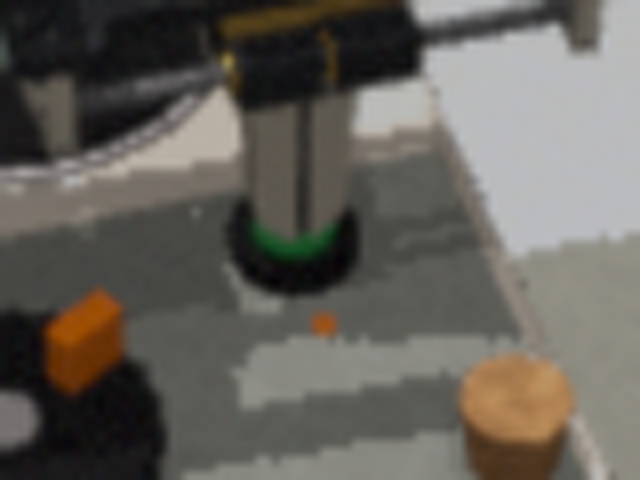

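A hard stop at z=0.0861 (top at about 0.092, less 6 mm) means the button is fully down. The crop shows the tip resting on the green cap and the fin unchanged. I'll lift off and move clear.

play_rows(slide=[[0, 0, -0.01], [0, 0, -0.02], [0, 0, -0.03], [0, 0, -0.05], [0, 0, -0.08], [0, 0, -0.1], [0, 0, -0.1], [0, 0, -0.05]], twist=[[0, 0, 0], [0, 0, 0], [0, 0, 0], [0, 0, 0], [0, 0, 0], [0, 0, 0], [0, 0, 0], [0, 0, 0]])

```text
t: 17.55
tool_pos: [0.6588, 0.0073, 0.1971]
orientation: [2.22, 2.219, 0.005]
force: [-0.1, 0.4, 0.7]
opening: 0.0006
gripper_force: 0.0
```

play_rows(slide=[[0, 0, 0], [0, 0, 0], [0, 0, 0], [0, 0, 0], [0, 0, 0], [0, 0, 0], [0, 0, 0], [0, 0, 0]], twist=[[0, 0, 0], [0, 0, 0], [0, 0, 0], [0, 0, 0], [0, 0, 0], [0, 0, 0], [0, 0, 0], [0, 0, 0]])

```text
t: 18.35
tool_pos: [0.6574, 0.0073, 0.1933]
orientation: [-2.222, -2.221, -0.0]
force: [0.2, 0.0, -0.7]
opening: 0.0006
gripper_force: 0.0
```

```bash
python3 -c "
from h import *
from plant import robot
b=fin('side')
q=np.load('side.npz');h=cv2.cvtColor(b,cv2.COLOR_RGB2HSV).astype(int)
m=((h[...,0]>45)&(h[...,0]<85)&(h[...,1]>120)&(h[...,2]>50)).astype(np.uint8)
print(cent(m,(315,196,340,222)))
print(robot.read_state()['force'],robot.close_job())"
```

```text
side [300.  222.2] area 90 r 0.0293 dial 131.1
(array([326.35064935, 206.88311688]), array([322, 203,  10,   9,  77], dtype=int32))
the job is handed in; nothing more can be done
[-0.4001215   0.95430026  0.16520215] None
```

I handed the job in at about 18 s: the dial was pushed four clicks to the fourth setting, the start button was pressed to its stop and came back up, and the arm was moved clear; no verdict was returned.

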